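# Pack the cabinet-hanging kit into its foam tray

### The arm

A 7-joint arm with a two-finger parallel gripper is mounted at the origin on a cart in front of the work surface, level with it; the furniture and walls round the work are solid. World frame = base frame: x ahead of the robot, y to its left, z up, the work surface at z = 0. Lengths are in mm, angles in rad, forces in N, time in s.
With the tool pointing down it reaches from about 400 to 875 mm from the base axis. Payload 4.4 kg.
Tool frame: the origin (TCP) lies midway between the tips of the shut fingers; the grasp point (between the pads) lies ctrl.grip_depth behind it (ctrl.grip_depth is the distance from the TCP to the grasp point, in mm); z points along the fingers, y is the line along which they close (so a half turn about z gives the same grasp; the last joint's range is limited). The gripper opens to 85 mm and grips with 20 to 120 N. Pads are 22 mm wide; open, the fingers measure 114 mm over their backs; the gripper's body (76 mm by 85 mm) begins 54 mm behind the grasp point. The pads swing forward as they close: fully open they stand 13 mm farther back than shut.
Start: joints at [1.055, 0.628, 0.038, 1.517, -0.027, 0.996, -0.02], TCP at [282.639, -585.349, 231.313] pointing down, gripper open.
Joint ranges: [-3.06, 3.06], [-0.37, 2.12], [-1.25, 1.32], [0.18, 2.47], [-1.1, 4.24], [0.23, 1.98], [-2.94, 2.94]. Speed limits (rad/s): [2.57, 2.57, 3.14, 3.14, 3.14, 3.14, 3.14].

### API

Orientations are given as [roll, pitch, yaw] about the fixed x, y, z axes, in that order (R = Rz(yaw) Ry(pitch) Rx(roll)).
In Python, from cell import ctrl gives the robot as it stands.
- The arm moves only by the tool carry_out, never from a script. Its argument "deltas" is one flat list of numbers, 7 for each row, row after row: the turn, a rotation vector about the tool's x, y, z in degrees, then the shift along the tool's x, y, z in m, then the closure, from -1 (fully open) to 1 (shut). In form: [wx, wy, wz, dx, dy, dz, claw, wx, wy, wz, dx, dy, dz, claw, ...]. A call has 1 to 12 rows; each row shifts and turns the commanded pose from where the row before left it, along the tool's axes as they then stand; what a row does not reach is not made up. A row lasts 1/8 s, in which the tool goes at most 62.5 mm and 10.7 degrees, less where a joint would pass 70% of its speed; a pose out of reach is approached as far as the arm can. A call with a gripper value outside its range is refused whole. The fingers move at their own pace and stop on an object; the grip force is fixed at half the most. Time passes only in rows, so rows that do not move let the fingers close. It gives the time, the measured TCP pose, the force, the opening and the grip force at its end, in the units of the state.
- ctrl.read_state(): the state, without advancing time (a new reading comes with each control period).
- ctrl.get_image(name): name is "scene" or "side" or "wrist"; returns the picture (384x512x3 uint8, red, green, blue); there is no depth.
- ctrl.calibration(name): a dict with "mtx" (3x3 intrinsics, pixels), "R" (3x3) and "t" (3): a world point X has camera coordinates R X + t. Camera axes: x right, y down, z forward; pixel columns grow to the right and rows downward; lengths in mm; the calibration is good to about 2 mm. A picture is of the moment at which its call begins: read the wrist's pose just before it. calibration takes no time and is no camera call; for the wrist camera it gives the pose at the moment of the call.
- ctrl.finish_job(): hands the job in; it is judged then, once.
The state is a dict: "clock": time; "qpos": joint angles; "qd": joint speeds; "tau": joint torques, N m; "eef_pos": TCP position; "tool_rot": TCP orientation; "force": force on the tool from outside, world axes, zero at the start; "torque": the same for the moment, N m; "width": finger opening in mm; "gripper_force": force on a finger pad.
Only numpy, scipy, OpenCV 4.12 (cv2) and the standard library are available. Lean on these libraries where they do the work, as an engineer would, in place of code of your own. Each camera call takes 0.05 s, during which the arm holds its last target. There are 200 camera calls.

### The job

Finish packing the kit for hanging a wall cabinet: set the tape measure, the carton of screws and the two mirror-image cabinet hangers each fully down into the empty foam recess that is cut to its shape, the left-hand hanger in the left-hand recess and the right-hand one in the right-hand recess, upright as they lie now. Leave the tub and the battery that are already packed where they are.

Things in the scene. Friction and masses are not known exactly. Their poses are not given: they have to be found in the camera images.
- hanger_left: Left-hand cabinet hanger, loose, 160 g: grey housing 34 (x) x 70 (y) x 28 mm high, brass screw heads on top; near its +y end a steel hook 18 mm high sticks out 22 mm to -x, over y = 19 to 35 mm. From above, hook end away from you, the hook points left. Origin: centre of the housing's underside; z up. Grip across the 34 mm at the origin, clear of the hook.
- hanger_right: Right-hand cabinet hanger, loose, 160 g: grey housing 34 (x) x 70 (y) x 28 mm high, brass screw heads on top; near its +y end a steel hook 18 mm high sticks out 22 mm to +x, over y = 19 to 35 mm. From above, hook end away from you, the hook points right. Origin: centre of the housing's underside; z up. Grip across the 34 mm at the origin, clear of the hook.
- the_tape: Yellow and black tape measure standing on its base: 48 mm (x) by 82 mm (y) by 71 mm high, body 66 mm high; loose, 260 g. Origin at the centre of its underside, y along its length, z up. Grip across the 48 mm.
- carton: Small red carton of screws, 61 x 61 mm, 38 mm high; loose, 200 g. Origin at the centre of its underside, z up, x and y along its sides.
- seat_left (a point): Where the left-hand hanger's origin belongs, with the same axes: on the floor of its L-shaped recess (6 mm clearance; hook part towards -x), 11 mm to +x of the middle of its foam insert. All inserts: dark foam 100 x 108 mm, in 2 columns of 3, any order, in a fixed open tray; foam top 28, rim 29, recess floors (grey) 16 mm above the bench.
- seat_right (a point): Where the right-hand hanger's origin belongs, with the same axes: on the floor of its L-shaped recess (6 mm clearance; hook part towards +x), 11 mm to -x of the middle of its foam insert. All inserts: dark foam 100 x 108 mm, in 2 columns of 3, any order, in a fixed open tray; foam top 28, rim 29, recess floors (grey) 16 mm above the bench.
- seat_tape (a point): Middle of the floor of the oblong recess for the tape measure, 62 mm (x) by 94 mm (y), 12 mm deep; either way round will do. All inserts: dark foam 100 x 108 mm, in 2 columns of 3, any order, in a fixed open tray; foam top 28, rim 29, recess floors (grey) 16 mm above the bench.
- seat_carton (a point): Middle of the floor of the square recess for the carton, 74 x 74 mm, 12 mm deep, sides along x and y; any quarter turn will do. All inserts: dark foam 100 x 108 mm, in 2 columns of 3, any order, in a fixed open tray; foam top 28, rim 29, recess floors (grey) 16 mm above the bench.
- tub: Bystander: white tub with a red lid, 62 mm across, 64 mm high, loose, already standing in its round recess in one bay of the tray. Origin at the centre of its underside.
- pack: Bystander: black battery pack, 58 x 82 mm, 38 mm high, loose, already lying in its oblong recess in one bay of the tray. Origin at the centre of its underside.
Mind the look-alikes: they are no part of the job. Of the things like the carton, leave any that is blue; of the rest the larger one is meant.

How it is judged (in metres and radians):
At the end, for the whole second after the job is handed in: Each hanger, the tape measure and the carton lies on the floor of its own recess (origin within 12 mm of the seat sideways and less than 5 mm above it, tilted less than 0.12 rad), let go and at rest (horizontal distance between hanger_left and seat_left below 0.012 m and z of hanger_left in the frame of seat_left below 0.005 m and angle between each of hanger_left, hanger_right, the_tape, carton's own z axis and vertical below 0.12 rad and linear speed of each of hanger_left, hanger_right, the_tape, carton below 0.02 m/s and contact force between each of hanger_left, hanger_right, the_tape, carton and the fingers below 0.05 N and horizontal distance between hanger_right and seat_right below 0.012 m and z of hanger_right in the frame of seat_right below 0.005 m and horizontal distance between the_tape and seat_tape below 0.012 m and z of the_tape in the frame of seat_tape below 0.005 m and horizontal distance between carton and seat_carton below 0.012 m and z of carton in the frame of seat_carton below 0.005 m); the robot touches nothing.
It fails at once if the tub already packed is pushed or lifted more than 15 mm (distance of tub from where it was at the start of the episode above 0.015 m).
It fails at once if the battery already packed is pushed or lifted more than 15 mm (distance of pack from where it was at the start of the episode above 0.015 m).
It also fails if it takes over 96 s, if anything falls off the work surface, if the arm or the gripper's body presses on something with over 40 N, if the wrist force passes 120 N, or if a joint passes its speed limit or range.

## Working session

There is one attempt and no reset: what is moved stays moved. The work goes in short steps, Python scripts to look and compute and a tool call to move; the robot and the scene stay as the last step left them, time stands still between calls to the robot, and variables do not carry over. Pictures are saved under pics/ and viewed, at most 14 in all, crops included, and the job is handed in when it is done.

Besides the shell and the picture viewer there is one more tool, called after "Emit:" by a JSON object that holds its "fn" and its "kwargs", one argument or row to a line. carry_out: Moves the arm, as the interface text tells. Its arguments: {"type":"object","properties":{"deltas":{"type":"array"}},"required":["deltas"]}

```bash
ls; mkdir -p pics; python3 - <<'E'
from cell import ctrl
import cv2,numpy as np
s=ctrl.read_state();print(s['clock'],s['eef_pos'],s['tool_rot'],s['width'],ctrl.grip_depth)
for n in("scene","side"):
    im=ctrl.get_image(n);np.save(f"pics/{n}.npy",im)
    cv2.imwrite(f"pics/{n}0.png",cv2.resize(im[:,:,::-1],(800,600),interpolation=cv2.INTER_CUBIC))
    c=ctrl.calibration(n);print(n,c['mtx'].tolist(),(-c['R'].T@c['t']).round(0),c['R'].round(3).tolist())
E
```

```text
pics
0.0 [ 282.37832337 -584.77511768  230.40857853] [-3.13972460e+00 -3.48376580e-05  4.49754201e-01] 85.23470113181675 18.700000000000003
scene [[488.24219313574304, 0.0, 252.9531172470667], [0.0, 488.24219313574304, 183.74673319971615], [0.0, 0.0, 1.0]] [-154.  797.  908.] [[-0.64, -0.768, 0.002], [-0.538, 0.446, -0.716], [0.549, -0.459, -0.698]]
side [[435.0006700795952, 0.0, 257.29947442523854], [0.0, 435.0006700795952, 186.7218927126648], [0.0, 0.0, 1.0]] [ 262. 1093.  517.] [[-0.957, -0.291, 0.007], [-0.134, 0.418, -0.898], [0.259, -0.861, -0.439]]
```

View pics/scene0.png

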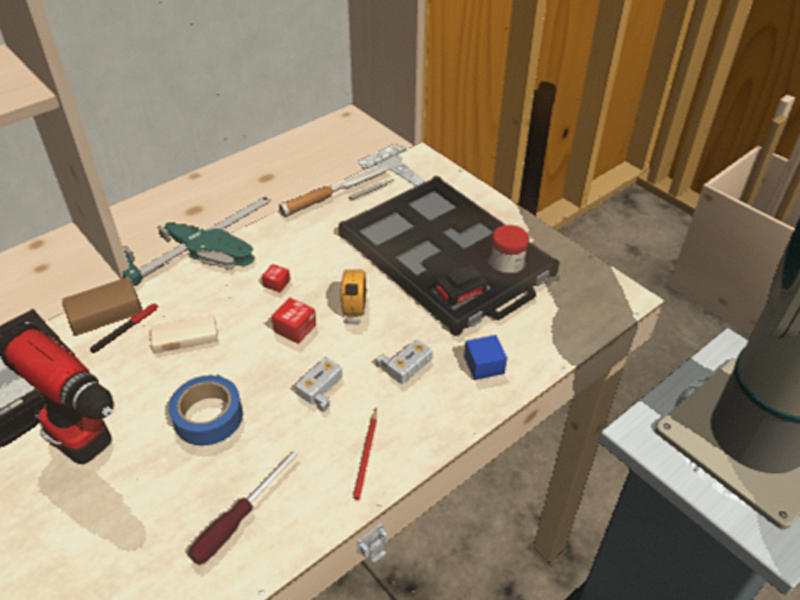

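View pics/side0.png

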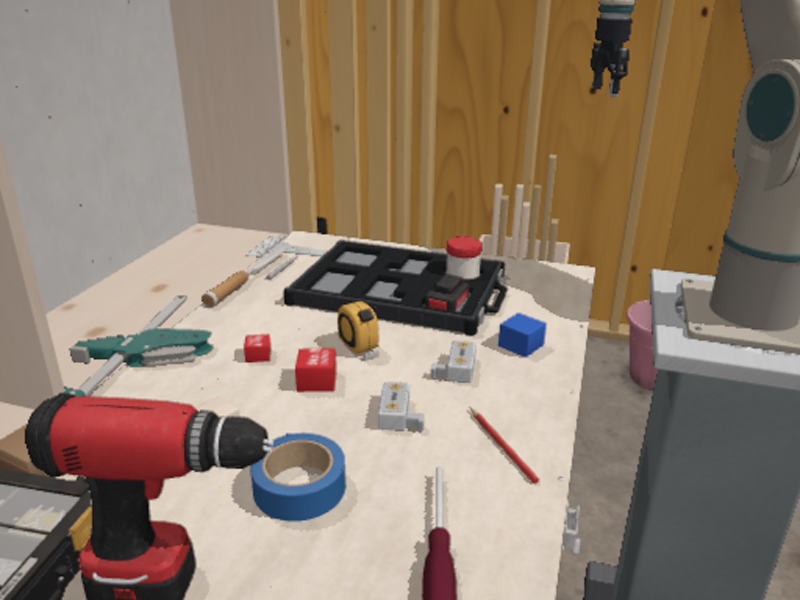

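The scene view (800x600 px) shows these carton candidates: a large red box at (294,320), a small red one at (276,277) and a blue one at (486,357). The large red one is the match. Hangers are at (320,380) and (408,360), and the tape is at (352,290), with the blue tape roll at (205,410) as a look-alike. The empty recesses are at (432,205), (388,230), (418,257) and (470,235).

```bash
cat >h.py <<'E'
import numpy as np,cv2
from cell import ctrl
def ray(c,u,v):
    o=-c['R'].T@c['t'];d=c['R'].T@np.linalg.solve(c['mtx'],[u,v,1.]);return o,d
def onz(c,u,v,z):
    o,d=ray(c,u,v);return o+d*(z-o[2])/d[2]
def tri(obs):  # [(calib,u,v)...] -> point, residual mm
    A=np.zeros((3,3));b=np.zeros(3);L=[]
    for c,u,v in obs:
        o,d=ray(c,u,v);d/=np.linalg.norm(d);P=np.eye(3)-np.outer(d,d);A+=P;b+=P@o;L.append((o,P))
    X=np.linalg.solve(A,b);return X,max(np.linalg.norm(P@(X-o)) for o,P in L)
E
python3 - <<'E'
from h import *
c=ctrl.calibration("scene");d=ctrl.calibration("side")
f=.64
P={'carton':(294,305,316,355,38),'small':(276,270,257,340,20),'blue':(486,345,524,325,38),'hA':(320,378,394,392,28),'hAhook':(322,402,417,421,18),'hB':(408,358,462,350,28),'hBhook':(384,361,440,370,18),'tape':(353,273,357,308,66)}
for k,(u,v,a,b,z) in P.items():
    X,r=tri([(c,u*f,v*f),(d,a*f,b*f)]);print(k,onz(c,u*f,v*f,z)[:2].round(),'tri',X.round(),round(r,1))
for k,(u,v,z) in {'r1':(432,205,16),'r2':(388,230,16),'r3':(418,257,16),'r4':(470,235,16),'cornTop':(435,180,29),'cornL':(341,230,29),'cornB':(455,325,29),'cornR':(557,262,29),'tub':(510,235,64),'pack':(460,283,54)}.items():print(k,onz(c,u*f,v*f,z)[:2].round())
im=np.load('pics/scene.npy')[100:260,165:375]
cv2.imwrite('pics/crop1.png',cv2.resize(im[:,:,::-1],(788,600),interpolation=cv2.INTER_CUBIC))
E
```

```text
carton [601. 375.] tri [598. 377.  40.] 0.9
small [705. 343.] tri [702. 345.  26.] 1.5
blue [345. 200.] tri [344. 200.  37.] 1.8
hA [461. 426.] tri [467. 424.  31.] 7.4
hAhook [430. 446.] tri [436. 442.  12.] 2.0
hB [407. 302.] tri [410. 302.  34.] 5.4
hBhook [432. 328.] tri [437. 325.  14.] 1.5
tape [576. 275.] tri [577. 274.  64.] 0.7
r1 [672.  16.]
r2 [669. 126.]
r3 [579. 132.]
r4 [564.  21.]
cornTop [715. -29.]
cornL [711. 200.]
cornB [411. 201.]
cornR [407. -33.]
tub [482.  10.]
pack [457. 149.]
```

View pics/crop1.png

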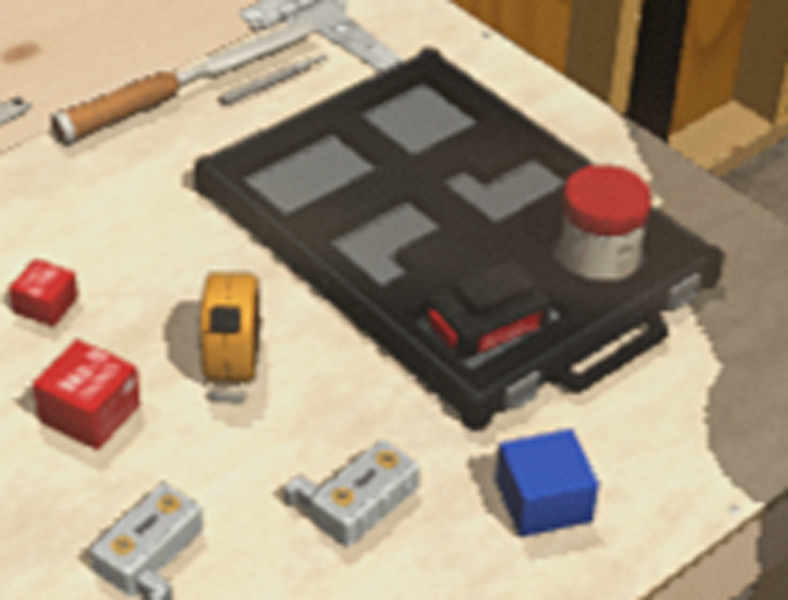

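Emit:
{"fn": "carry_out", "kwargs": {
  "deltas": [0,0,8.6,0,0,-0.05,-1,0,0,8.6,0,0,-0.05,-1,0,0,8.57,0,0,-0.05,-1,0,0,0,0.018,-0.057,0,-1,0,0,0,0.018,-0.057,0,-1,0,0,0,0.018,-0.057,0,-1,0,0,0,0.018,-0.057,0,-1,0,0,0,0.018,-0.057,0,-1,0,0,0,0.018,-0.057,0,-1,0,0,0,0.018,-0.057,0,-1,0,0,0,0.018,-0.057,0,-1,0,0,0,0.018,-0.057,0,-1]
}}

```text
clock: 1.6
eef_pos: [444.7, -70.5, 381.3]
tool_rot: [3.141, -0.0, -0.0]
force: [0.9, -1.0, -0.4]
width: 85.3
gripper_force: 0.0
```

Emit:
{"fn": "carry_out", "kwargs": {
  "deltas": [0,0,0,0.018,-0.057,0,-1,0,0,0,0.018,-0.057,0,-1,0,0,0,0.018,-0.057,0,-1,0,0,0,0,0,0,-1,0,0,0,0,0,0,-1]
}}

```text
clock: 2.22
eef_pos: [498.3, 97.9, 380.8]
tool_rot: [3.14, 0.001, -0.0]
force: [-0.2, -0.5, -0.3]
width: 85.9
gripper_force: 0.0
```

```bash
python3 - <<'E'
from h import *
import pickle
s=ctrl.read_state();c=ctrl.calibration("wrist");im=ctrl.get_image("wrist")
print(s['clock'],s['eef_pos'],s['tool_rot'],s['qd'].round(3) if hasattr(s['qd'],'round') else s['qd'],c['mtx'][0,0],(-c['R'].T@c['t']).round(1),c['R'].round(3).tolist())
pickle.dump((c,im),open('pics/w1.pkl','wb'));cv2.imwrite('pics/w1.png',cv2.resize(im[:,:,::-1],(800,600),interpolation=cv2.INTER_CUBIC))
E
```

```text
2.225 [498.26380942  97.9431633  380.80712207] [ 3.14047685e+00  1.27626689e-03 -8.11435804e-05] [ 0.026 -0.013  0.018  0.007 -0.    -0.001 -0.002] 265.7174289642393 [563.9  98.2 523.7] [[0.0, -1.0, 0.001], [-0.965, 0.0, 0.261], [-0.261, -0.001, -0.965]]
```

View pics/w1.png

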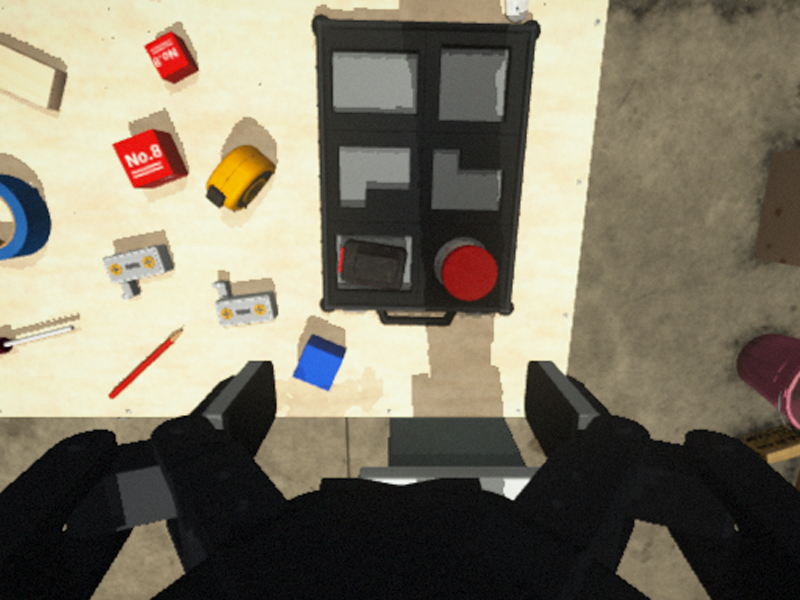

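The wrist view (800 px) shows these items:
- **Hangers:** the left-hand one is at (138,262), with its hook at the left end pointing down (world -x). The right-hand one is at (245,308), with its hook pointing up.
- **Carton and tape:** the large red carton is at (150,158), and the tape at (240,178).
- **Recesses:** tape at (375,83), carton at (473,85), left at (375,177), right at (467,180). All are aligned with the world axes.
- **Packed items:** the battery is at (373,262) and the tub at (470,270).

Next I'll take a second wrist view for stereo.

Emit:
{"fn": "carry_out", "kwargs": {
  "deltas": [0,0,0,0,-0.058,0,-1,0,0,0,0,-0.058,0,-1,0,0,0,0,-0.058,0,-1,0,0,0,0,-0.038,0,-1,0,0,0,0,0,0,-1,0,0,0,0,0,0,-1]
}}

```text
clock: 3.02
eef_pos: [499.4, 308.2, 381.2]
tool_rot: [3.14, -0.0, -0.003]
force: [-0.4, -0.1, -0.2]
width: 85.6
gripper_force: 0.0
```

```bash
python3 - <<'E'
from h import *
import pickle
s=ctrl.read_state();c=ctrl.calibration("wrist");im=ctrl.get_image("wrist")
print(s['clock'],s['eef_pos'])
pickle.dump((c,im),open('pics/w2.pkl','wb'))
K=np.ones((3,3),np.uint8)
for n in(1,2):
    c,im=pickle.load(open(f'pics/w{n}.pkl','rb'));h=cv2.cvtColor(im,cv2.COLOR_RGB2HSV);H,S,V=[h[...,i].astype(int) for i in range(3)]
    out=im[:,:,::-1].copy();print('view',n)
    gray=(S<45)&(V>60)
    dark=(V<60)
    ms={'red':((H<8)|(H>172))&(S>140)&(V>90),'yel':(H>15)&(H<27)&(S>170)&(V>90),'brass':(H>12)&(H<28)&(S>90)&(S<220)&(V>70),'gray':gray}
    for k,m in ms.items():
        m=m.astype(np.uint8)*255
        m=cv2.morphologyEx(m,cv2.MORPH_OPEN if k!='brass' else cv2.MORPH_CLOSE,K if k!='brass' else np.ones((2,2),np.uint8))
        m[235:]=0
        cs,_=cv2.findContours(m,cv2.RETR_EXTERNAL,cv2.CHAIN_APPROX_NONE)
        for q in cs:
            a=cv2.contourArea(q)
            if a<(12 if k=='brass' else 150) or a>9000 : continue
            x=cv2.minAreaRect(q);print(k,int(a),np.round(x[0],1),np.round(x[1],1),round(x[2]))
            cv2.drawContours(out,[q],-1,(255,0,255) if k!='gray' else (0,255,0),1)
    cv2.imwrite(f'pics/m{n}.png',cv2.resize(out[:245],(800,383),interpolation=cv2.INTER_NEAREST))
a=[cv2.imread(f'pics/m{n}.png')for n in(1,2)]
cv2.imwrite('pics/m.png',np.vstack([cv2.resize(x,(626,300),interpolation=cv2.INTER_AREA) for x in a]))
E
```

```text
3.025 [499.38763572 308.1650566  381.22714592]
view 1
red 935 [300.  174.5] [35. 34.] 90
red 1046 [ 95.2 101.9] [38.5 33.5] 63
red 563 [108.7  36.6] [30.6 22.1] 61
yel 828 [152.3 111.5] [27.9 39.7] 44
brass 21 [111.2 217. ] [ 4.2 13.6] 56
brass 34 [145.8 201.3] [7.1 6.4] 45
brass 31 [166.5 199. ] [6. 7.] 90
brass 37 [ 74.5 173. ] [6. 7.] 90
brass 38 [ 95.5 168.5] [7. 7.] 90
brass 23 [  5.9 150.5] [ 5.8 19.1] 35
brass 182 [158.7 125.4] [10.7 32.4] 49
brass 1430 [497.5 134. ] [72. 27.] 90
brass 118 [152.6 107.5] [25.3 46.5] 72
brass 105 [37.3 58.2] [ 7.  24.5] 14
gray 1389 [246.  217.5] [33. 56.] 90
gray 222 [245.5 167.5] [33. 35.] 90
gray 1228 [298.3 114.9] [44.  37.4] 1
gray 1362 [239.5 112.5] [39. 45.] 90
gray 161 [ 8.5 84.5] [13. 17.] 90
gray 2001 [239.   52.5] [39. 54.] 90
gray 1826 [302.5  54.3] [43.  45.6] 3
gray 709 [71. 35.] [28. 54.] 90
gray 7479 [351.2 118.6] [ 48.4 230.4] 7
gray 152 [331.    6.5] [13. 14.] 90
gray 5837 [144.   39.5] [ 79. 118.] 90
view 2
red 209 [ 82.7 229.8] [ 7.4 44.1] 77
red 925 [423. 175.] [34. 34.] 90
red 539 [212.6 102.4] [31.4 29.4] 70
red 571 [10.5 
[... 451 characters left out ...]
] 90
gray 930 [343. 218.] [32. 40.] 90
gray 780 [ 48.2 200.7] [78.9 25.6] 9
gray 285 [ 10.  168.5] [25. 20.] 90
gray 191 [111.5 136. ] [12. 21.] 90
gray 2046 [459.5 159.5] [33.3 83.5] 11
gray 1096 [413.3 115.8] [41.5 37. ] 4
gray 1199 [354. 113.] [38. 44.] 90
gray 681 [477.  88.] [32. 34.] 90
gray 219 [480.5  56.2] [33.6 13. ] 6
gray 261 [137.3  56.9] [31.8 13. ] 27
gray 1804 [360.6  54.8] [52.3 38.7] 5
gray 1703 [424.   54.9] [39.8 48.9] 7
gray 156 [57.5 30.5] [ 9. 33.] 90
gray 375 [486.6  32.8] [18.1 42.1] 75
gray 1345 [186.   29.5] [43. 66.] 90
gray 205 [150.    9.5] [17. 26.] 90
gray 164 [452.5   7. ] [14. 15.] 90
gray 5903 [265.   39.5] [ 79. 116.] 90
gray 204 [180.5   4. ] [ 8. 41.] 90
```

View pics/m2.png

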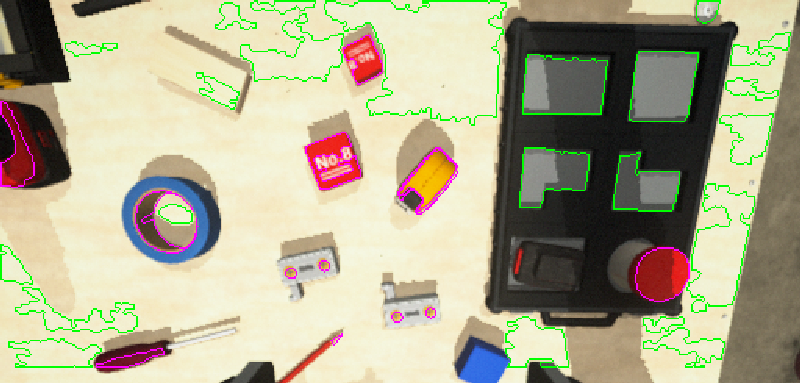

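View 2 (800 px) shows the masks are good: brass heads at (290,272)/(323,265) on the left hanger and (396,316)/(430,312) on the right, carton at (333,161), tape at (428,180), and all four recess floors outlined.

```bash
cat >m.py <<'E'
from h import *
import pickle
W=[pickle.load(open(f'pics/w{n}.pkl','rb')) for n in(1,2)]
C=[w[0] for w in W];IM=[w[1] for w in W]
def T(p,q): return tri([(C[0],*p),(C[1],*q)])
print('hangers')
for n,(a,b,a2,b2) in {'L':((74.5,173),(95.5,168.5),(185.5,174),(206.8,169.2)),'R':((145.8,201.3),(166.5,199),(253.5,202),(275,199.5))}.items():
    A,ra=T(a,a2);B,rb=T(b,b2);d=A-B;print(n,A.round(1),B.round(1),round(ra,1),round(rb,1),'mid',((A+B)/2).round(1),'dist',np.linalg.norm(d).round(1),'yaw',np.degrees(np.arctan2(-d[0],d[1])).round(1))
    for i,(p,q) in enumerate(((a,b),(a2,b2))):
        P=onz(C[i],*p,28);Q=onz(C[i],*q,28);d=P-Q;print('  z28 view',i+1,((P+Q)/2).round(1),np.degrees(np.arctan2(-d[0],d[1])).round(1))
def poly(i,mask,box,eps):
    x0,y0,x1,y1=box;m=np.zeros(mask.shape,np.uint8);m[y0:y1,x0:x1]=mask[y0:y1,x0:x1]*255
    m=cv2.morphologyEx(m,cv2.MORPH_OPEN,np.ones((3,3),np.uint8))
    q=max(cv2.findContours(m,cv2.RETR_EXTERNAL,cv2.CHAIN_APPROX_NONE)[0],key=cv2.contourArea)
    return q,cv2.approxPolyDP(q,eps,True)[:,0]
G=[];R=[];N=[]
for im in IM:
    H,S,V=[x.astype(int) for x in cv2.split(cv2.cvtColor(im,cv2.COLOR_RGB2HSV))]
    G.append((S<45)&(V>60));R.append(((H<8)|(H>172))&(S>120)&(V>70));N.append(((H>15)&(H<27)&(S>170)&(V>90))|(V<60))
bx={'tape':((205,25,272,78),(328,25,395,78)),'carton':((275,25,330,80),(398,25,450,80)),'left':((210,88,268,137),(328,88,382,137)),'right':((272,90,325,140),(388,90,440,140))}
print('recesses')
for k,b in bx.items():
    for i in(0,1):
        q,p=poly(i,G[i],b[i],3);print(k,i+1,'rect',cv2.boundingRect(q),p.tolist())
for k,M,b in(('carton',R,((65,75,128,128),(190,78,236,128))),('tapem',N,((125,85,182,140),(246,88,300,142)))):
    for i in(0,1):
        q,p=poly(i,M[i],b[i],2.5);h=cv2.approxPolyDP(cv2.convexHull(q),2,True)[:,0];print(k,i+1,h.tolist(),cv2.minAreaRect(q))
o=np.hstack([IM[0][80:145,60:185],IM[1][80:145,180:305]])[:,:,::-1]
cv2.imwrite('pics/ct.png',cv2.resize(o,None,fx=3.2,fy=3.2,interpolation=cv2.INTER_CUBIC))
E
python3 m.py
```

```text
hangers
L [465.9 441.3  28.5] [474.7 400.5  27.9] 0.0 0.3 mid [470.3 420.9  28.2] dist 41.7 yaw 12.1
  z28 view 1 [470.1 421.   28. ] 11.9
  z28 view 2 [470.4 420.9  28. ] 12.5
R [409.7 312.5  28. ] [415.3 270.7  30.7] 0.1 0.2 mid [412.5 291.6  29.4] dist 42.2 yaw 7.7
  z28 view 1 [412.  292.1  28. ] 6.5
  z28 view 2 [412.2 291.5  28. ] 6.7
recesses
tape 1 rect (212, 33, 55, 40) [[213, 33], [214, 71], [266, 71], [266, 35]]
tape 2 rect (334, 34, 55, 39) [[337, 34], [334, 72], [384, 72], [388, 38]]
carton 1 rect (281, 32, 45, 46) [[283, 32], [281, 76], [320, 77], [325, 33]]
carton 2 rect (402, 32, 45, 46) [[408, 32], [402, 76], [437, 77], [446, 33]]
left 1 rect (217, 93, 46, 40) [[217, 93], [218, 132], [233, 132], [235, 120], [261, 120], [261, 94]]
left 2 rect (332, 94, 45, 39) [[335, 94], [332, 132], [345, 132], [349, 120], [374, 120], [376, 98]]
right 1 rect (276, 96, 45, 39) [[278, 96], [276, 133], [318, 134], [320, 109], [294, 109], [293, 96]]
right 2 rect (392, 97, 43, 38) [[396, 99], [392, 133], [429, 134], [434, 109], [407, 111], [409, 97]]
carton 1 [[107, 85], [119, 111], [99, 119], [85, 119], [73, 92], [94, 83]] ((95.82247924804688, 101.573974609375), (36.30769729614258, 37.07692337036133), 67.38013458251953)
carton 2 [[220, 84], [230, 112], [204, 120], [195, 93]] ((212.71917724609375, 102.41780853271484), (31.48406982421875, 29.84549331665039), 69.44395446777344)
tapem 1 [[160, 93], [175, 108], [151, 133], [147, 133], [133, 116], [146, 98]] ((152.50001525878906, 111.50000762939453), (28.284271240234375, 39.59797668457031), 45.0)
tapem 2 [[280, 94], [291, 108], [280, 123], [266, 134], [254, 122], [271, 100]] ((273.13531494140625, 114.25883483886719), (21.801511764526367, 39.698272705078125), 40.601295471191406)
```

View pics/ct.png

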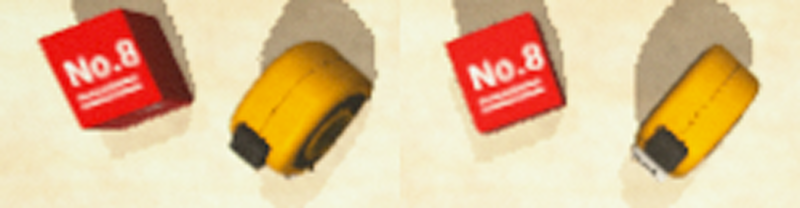

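```bash
cat >m2.py <<'E'
from h import *
import pickle
C=[pickle.load(open(f'pics/w{n}.pkl','rb'))[0] for n in(1,2)]
v1=np.array([(72.5,92.5),(99.1,83.1),(111.6,109.7),(86.6,120)]);v2=np.array([(194.7,93.1),(220.6,83.75),(231.6,111.9),(206.6,121.6)])
P=[]
for a,b in zip(v1,v2):
    X,r=tri([(C[0],*a),(C[1],*b)]);P.append(X);print('carton corner',X.round(1),round(r,1))
P=np.array(P);print('mean',P.mean(0).round(1))
for i,v in enumerate((v1,v2)):
    Q=np.array([onz(C[i],*p,38)for p in v]);s=np.roll(Q,-1,0)-Q;print(' z38 view',i+1,Q.mean(0).round(1),'sides',np.linalg.norm(s,axis=1).round(1),'ang',(np.degrees(np.arctan2(s[:,1],s[:,0]))%90).round(1))
f=lambda X,Y:(X/3.2+55,Y/3.2+80); g=lambda X,Y:(X/3.2+60,Y/3.2+80)
print('seam front/back',[onz(C[1],*f(*p),66).round(1) for p in((672,135),(716,62))])
print('button tri',tri([(C[0],*g(250,140)),(C[1],*f(666,142))]))
print('lip z5',onz(C[1],*f(650,165),5).round(1),'rear z35',onz(C[1],*f(738,60),35).round(1),'rear z60',onz(C[1],*f(735,62),60).round(1))
print('sides L z50',onz(C[1],*f(672,92),60).round(1),'R',onz(C[1],*f(722,138),60).round(1))
# recess: top, bottom, left, right edge px in view1
for k,(l,r,t,b,zb) in {'tape':(213,266.5,32.7,72.3,28),'carton':(281.7,325,31.7,77.3,28),'left':(217,262,92.7,132.5,16),'right':(276.5,319.5,95.7,134.3,16)}.items():
    cy=(t+b)/2;cx=(l+r)/2;c=C[0]
    zl=16 if cx<257 else 28; zr=28 if cx<257 and r<257 else 16
    X1=onz(c,cx,t,16)[0];X0=onz(c,cx,b,zb)[0];Y1=onz(c,l,cy,zl)[1];Y0=onz(c,r,cy,zr)[1]
    print(k,'X',X0.round(1),X1.round(1),'Y',Y0.round(1),Y1.round(1),'mid',((X0+X1)/2).round(1),((Y0+Y1)/2).round(1),'size',(X1-X0).round(1),(Y1-Y0).round(1))
for k,a,b in(('tape TR',(266.5,34.5),(388.5,37)),('carton TR',(325,32.7),(446.5,33)),('left TR',(261.5,93.5),(376.5,96)),('right BR',(318.5,134.3),(429.8,134.3))):
    X,r=tri([(C[0],*a),(C[1],*b)]);print(k,X.round(1),round(r,1))
E
python3 m2.py
```

```text
carton corner [609.  412.5  39. ] 0.5
carton corner [624.8 368.2  32.3] 0.5
carton corner [579.4 350.   37.8] 0.9
carton corner [562.5 393.9  42.1] 0.4
mean [593.9 381.2  37.8]
 z38 view 1 [593.9 381.1  38. ] sides [50.4 46.  49.7 48.6] ang [17.5 19.3 20.5 20. ]
 z38 view 2 [593.7 381.2  38. ] sides [47.6 49.4 47.6 50.9] ang [18.3 20.8 20.1 20.8]
seam front/back [array([561. , 292.3,  66. ]), array([597.1, 270. ,  66. ])]
button tri (array([557.17399082, 295.30282542,  63.62958855]), np.float64(0.2847259517458136))
lip z5 [543.2 303.1   5. ] rear z35 [600.2 255.4  35. ] rear z60 [597.5 259.7  60. ]
sides L z50 [582.7 292.2  60. ] R [559.4 265.6  60. ]
tape X 642.4 706.6 Y 79.3 172.1 mid 674.5 125.7 size 64.3 92.8
carton X 634.4 708.2 Y -22.4 53.9 mid 671.3 15.7 size 73.8 76.3
left X 540.3 610.3 Y 86.5 168.9 mid 575.3 127.7 size 70.0 82.5
right X 537.1 605.3 Y -19.2 60.7 mid 571.2 20.7 size 68.2 79.9
tape TR [702.5  79.6  16.5] 1.2
carton TR [707.9 -20.9  12.8] 0.3
left TR [607.7  87.5  12.4] 1.6
right BR [537.3 -20.   13.9] 0.3
```

```bash
python3 - <<'E'
from h import *
s=ctrl.read_state();print(s['qpos'],s['eef_pos'],s['tool_rot'])
E
```

```text
[-0.44981685  0.41722309 -0.23444866  1.46952124  0.10054018  1.26709836
 -2.26946486] [499.51127454 307.93099439 381.3999938 ] [ 3.13991482e+00 -5.36076335e-04 -3.65460864e-03]
```

Plan: grip each item with tool yaw near +90° (joint 7's range rules out -90°). The left hanger comes first, at (470.4, 421) and yaw 12°. I'll move above it, turning as I go.

Emit:
{"fn": "carry_out", "kwargs": {
  "deltas": [0,0,0,-0.0145,-0.0565,0,-1,0,0,0,-0.0145,-0.0565,0,-1,0,0,-10.2,0,0,0.026,-1,0,0,-10.2,0,0,0.026,-1,0,0,-10.2,0,0,0.026,-1,0,0,-10.2,0,0,0.026,-1,0,0,-10.2,0,0,0.026,-1,0,0,-10.2,0,0,0.026,-1,0,0,-10.2,0,0,0.026,-1,0,0,-10.2,0,0,0.026,-1,0,0,-10.2,0,0,0.026,-1,0,0,-10.2,0,0,0.026,-1]
}}

```text
clock: 4.58
eef_pos: [471.5, 421.2, 120.8]
tool_rot: [3.14, 0.002, 1.783]
force: [0.7, 0.4, 0.2]
width: 85.5
gripper_force: 0.0
```

Emit:
{"fn": "carry_out", "kwargs": {
  "deltas": [0,0,0,0,0,0,-1,0,0,0,0,0,0,-1]
}}

```text
clock: 4.82
eef_pos: [470.8, 423.1, 122.4]
tool_rot: [3.14, -0.0, 1.776]
force: [-0.1, -0.3, 0.5]
width: 85.5
gripper_force: 0.0
```

```bash
cat > look.py <<'E'
from h import *
import sys,pickle
n=sys.argv[1];cam=sys.argv[2] if len(sys.argv)>2 else 'wrist'
s=ctrl.read_state();c=ctrl.calibration(cam);im=ctrl.get_image(cam)
print(round(s['clock'],2),s['eef_pos'].round(1),s['tool_rot'].round(3),s['width'],s['gripper_force'],s['qpos'].round(2))
pickle.dump((c,im),open(f'pics/{n}.pkl','wb'))
cv2.imwrite(f'pics/{n}.png',cv2.resize(im[:,:,::-1],(640,480),interpolation=cv2.INTER_CUBIC))
E
python3 look.py a1
```

```text
4.83 [470.8 423.1 122.4] [ 3.14  -0.     1.776] 85.45280048407754 0.0 [-0.42  0.8  -0.61  1.65  0.57  0.87 -1.06]
```

View pics/a1.png

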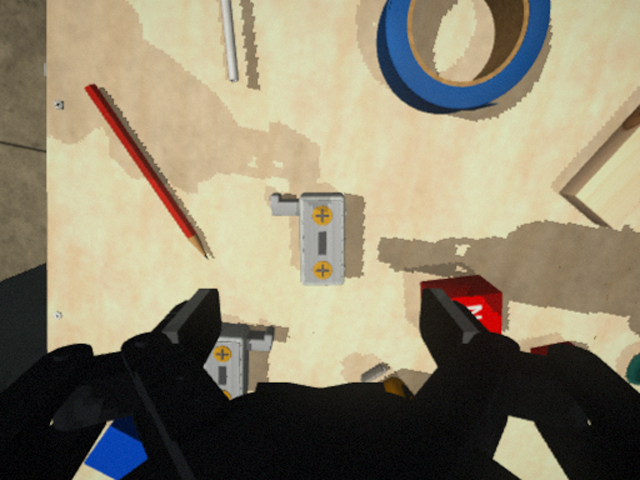

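The view (640 px) shows the left hanger squarely between the fingers at (322,240), hook end up and hook pointing left, aligned with the tool. I'll check the position by casting rays.

```bash
python3 - <<'E'
from h import *
import pickle
c,im=pickle.load(open('pics/a1.pkl','rb'))
P=[onz(c,322/1.25,y/1.25,28) for y in(214.5,270.5)];print(P,(P[0]+P[1])/2)
print([onz(c,322/1.25,y/1.25,28)[:2].round(1) for y in(196,276)])
E
```

```text
[array([468.42433388, 443.34594936,  28.        ]), array([477.27670557, 401.13874922,  28.        ])] [472.85051972 422.24234929  28.        ]
[array([465.7, 456.5]), array([478.2, 396.8])]
```

Emit:
{"fn": "carry_out", "kwargs": {
  "deltas": [0,0,0,-0.001,0,0.05,-1,0,0,0,0,0,0.05,-1,0,0,0,0,0,0.013,-1,0,0,0,0,0,0,1,0,0,0,0,0,0,1,0,0,0,0,0,0,1,0,0,0,0,0,0,1,0,0,0,0,0,0,1,0,0,0,0,0,0,1,0,0,0,0,0,0,1]
}}

```text
clock: 6.12
eef_pos: [471.0, 423.9, 10.6]
tool_rot: [3.138, -0.002, 1.78]
force: [0.7, -1.0, 6.6]
width: 32.3
gripper_force: 61.7
```

Emit:
{"fn": "carry_out", "kwargs": {
  "deltas": [0,0,7,0,0,-0.05,1,0,0,7,0,0,-0.05,1,0,0,0,0,0,-0.02,1,0,0,0,-0.0484,0.0209,0,1,0,0,0,-0.0484,0.0209,0,1,0,0,0,-0.0484,0.0209,0,1,0,0,0,-0.0484,0.0209,0,1,0,0,0,-0.0484,0.0209,0,1,0,0,0,-0.0484,0.0209,0,1,0,0,0,0,0,0,1,0,0,0,0,0,0,1]
}}

```text
clock: 7.5
eef_pos: [584.5, 128.1, 128.0]
tool_rot: [-3.141, -0.001, 1.536]
force: [-1.0, 0.9, -0.8]
width: 32.6
gripper_force: 60.7
```

```bash
python3 look.py a2
```

```text
7.5 [584.5 128.1 128. ] [-3.141e+00 -1.000e-03  1.536e+00] 32.60655266541643 60.699909925460815 [ 0.1   0.75 -0.59  1.75  0.55  0.81 -0.79]
```

View pics/a2.png

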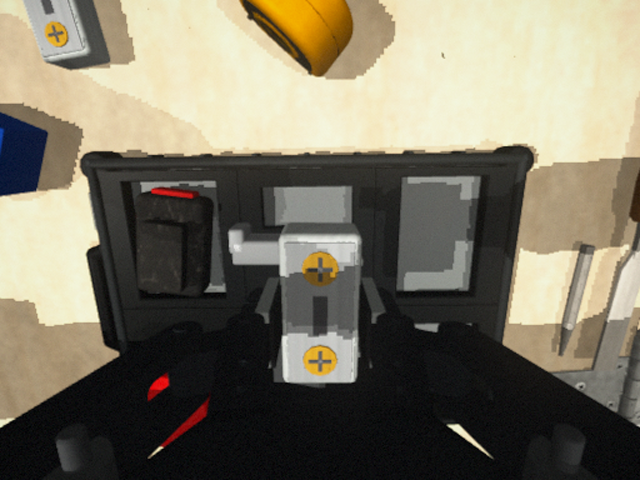

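The hanger is held upright over its recess. The recess floor's visible edge is at (264–351,185) and the screw heads are at (321,268) and (320,360). I'll measure the misalignment.

```bash
python3 - <<'E'
from h import *
import pickle
c,im=pickle.load(open('pics/a2.pkl','rb'));f=1/1.25
for p in((264,186),(351,186),(264,222),(351,222)):print(p,onz(c,p[0]*f,p[1]*f,16).round(1))
# tape recess corners
for p in((404,178),(480,178),(399,291),(476,291)):print('tape',onz(c,p[0]*f,p[1]*f,16).round(1))
zt=128-10.6+28
P=[onz(c,x*f,y*f,zt) for x,y in((321,268),(320,360))];print(np.round(P,1),((P[0]+P[1])/2).round(1))
E
```

```text
(264, 186) [543.2 168.7  16. ]
(351, 186) [609.5 166.4  16. ]
(264, 222) [541.  140.7  16. ]
(351, 222) [609.2 138.4  16. ]
tape [649.6 171.1  16. ]
tape [707.  169.1  16. ]
tape [648.3  78.7  16. ]
tape [712.   76.6  16. ]
[[585.9 147.8 145.4]
 [584.1 105.6 145.4]] [585.  126.7 145.4]
```

Emit:
{"fn": "carry_out", "kwargs": {
  "deltas": [0,0,0,0.0005,0.0015,0.05,1,0,0,0,0,0,0.035,1,0,0,0,0,0,0.007,1,0,0,0,0,0,0.006,1,0,0,0,0,0,0,1,0,0,0,0,0,0,1]
}}

```text
clock: 8.3
eef_pos: [587.4, 128.9, 31.5]
tool_rot: [3.14, -0.001, 1.536]
force: [-0.1, 0.1, -1.2]
width: 32.4
gripper_force: 60.7
```

Emit:
{"fn": "carry_out", "kwargs": {
  "deltas": [0,0,0,0,0,0.003,1,0,0,0,0,0,0,1,0,0,0,0,0,0,-0.4,0,0,0,0,0,0,-0.4,0,0,0,0,0,0,-0.4,0,0,0,0,0,0,-0.4,0,0,0,0,0,-0.02,-0.4,0,0,0,0,0,-0.05,-1,0,0,0,0,0,-0.05,-1,0,0,0,0,0,0,-1,0,0,0,0,0,0,-1]
}}

```text
clock: 9.68
eef_pos: [586.5, 128.2, 148.1]
tool_rot: [3.141, 0.0, 1.536]
force: [-1.4, 0.5, -0.2]
width: 85.8
gripper_force: 0.0
```

```bash
python3 look.py a3; python3 - <<'E'
from h import *
import pickle
c,im=pickle.load(open('pics/a3.pkl','rb'))
H,S,V=[x.astype(int) for x in cv2.split(cv2.cvtColor(im,cv2.COLOR_RGB2HSV))]
m=((H>12)&(H<28)&(S>90)&(V>70)).astype(np.uint8)
n,l,st,ce=cv2.connectedComponentsWithStats(m)
for i in range(1,n):
    if 25<st[i,4]<400: print(st[i,4],ce[i].round(1),onz(c,*ce[i],44).round(1))
E
```

```text
9.68 [586.5 128.2 148.1] [3.141 0.    1.536] 85.82970255865484 0.0 [ 0.11  0.72 -0.61  1.73  0.53  0.85 -0.77]
221 [59.1 34.5] [427.6 268.   44. ]
172 [255.9 170.4] [587.3 147.7  44. ]
148 [255.7 212.4] [585.6 105.9  44. ]
```

Left hanger is seated: its screw heads are centred on (586.5,126.8), spaced correctly for z=44. Next is the right hanger.

Emit:
{"fn": "carry_out", "kwargs": {
  "deltas": [0,0,0,0.0315,-0.036,0,-1,0,0,0,0.0315,-0.036,0,-1,0,0,0,0.0315,-0.036,0,-1,0,0,0,0.0315,-0.036,0,-1,0,0,0,0.0313,-0.036,0,-1,0,0,-8.7,0,0,0.025,-1,0,0,0,0,0,0,-1,0,0,0,0,0,0,-1]
}}

```text
clock: 10.72
eef_pos: [412.4, 291.4, 122.1]
tool_rot: [-3.141, 0.001, 1.684]
force: [0.8, 0.4, 0.3]
width: 85.3
gripper_force: 0.0
```

```bash
cat >brass.py <<'E'
from h import *
import pickle,sys
c,im=pickle.load(open(f'pics/{sys.argv[1]}.pkl','rb'))
H,S,V=[x.astype(int) for x in cv2.split(cv2.cvtColor(im,cv2.COLOR_RGB2HSV))]
m=((H>12)&(H<28)&(S>90)&(V>70)).astype(np.uint8)
n,l,st,ce=cv2.connectedComponentsWithStats(m)
for i in range(1,n):
    if 25<st[i,4]<600: print(st[i,4],ce[i].round(1),onz(c,*ce[i],float(sys.argv[2])).round(1))
E
python3 look.py b1;python3 brass.py b1 28
```

```text
10.72 [412.4 291.4 122.1] [-3.141e+00  1.000e-03  1.684e+00] 85.26402150385289 0.0 [-0.27  0.65 -0.6   2.01  0.59  0.66 -1.15]
153 [227.4  71.8] [377.3 391.8  28. ]
183 [258.5 168.5] [412.1 314.6  28. ]
164 [258.9 212.6] [417.3 272.8  28. ]
32 [421.7 251.5] [580.7 251.   28. ]
123 [409.4 350.3] [599.9 133.1  28. ]
```

Emit:
{"fn": "carry_out", "kwargs": {
  "deltas": [0,0,0,0.002,0.002,0.05,-1,0,0,0,0,0,0.05,-1,0,0,0,0,0,0.012,-1,0,0,0,0,0,0,1,0,0,0,0,0,0,1,0,0,0,0,0,0,1,0,0,0,0,0,0,1,0,0,0,0,0,0,1,0,0,0,0,0,0,1,0,0,0,0,0,0,1]
}}

```text
clock: 12.02
eef_pos: [415.0, 294.9, 12.1]
tool_rot: [3.139, -0.001, 1.687]
force: [-0.1, -0.9, 6.9]
width: 32.6
gripper_force: 60.0
```

Emit:
{"fn": "carry_out", "kwargs": {
  "deltas": [0,0,4.35,0,0,-0.05,1,0,0,4.35,0,0,-0.05,1,0,0,0,0,0,-0.03,1,0,0,0,-0.0446,0.0258,0,1,0,0,0,-0.0446,0.0258,0,1,0,0,0,-0.0446,0.0258,0,1,0,0,0,-0.0446,0.0258,0,1,0,0,0,-0.0446,0.0258,0,1,0,0,0,-0.0446,0.0258,0,1,0,0,0,0,0,0,1,0,0,0,0,0,0,1]
}}

```text
clock: 13.4
eef_pos: [558.9, 21.5, 140.7]
tool_rot: [3.142, -0.001, 1.535]
force: [0.7, 1.1, -1.9]
width: 32.5
gripper_force: 61.0
```

```bash
python3 look.py b2;python3 brass.py b2 158
```

```text
13.4 [558.9  21.5 140.7] [ 3.142e+00 -1.000e-03  1.535e+00] 32.53862120240082 60.99323272705078 [ 0.31  0.69 -0.63  1.85  0.56  0.78 -0.65]
242 [285.3  41.4] [575.1 118.7 158. ]
219 [283.7  96.3] [574.2  96.6 158. ]
542 [255.3 212.7] [559.5  42.  158. ]
435 [255.9 285.3] [5.584e+02 5.000e-01 1.580e+02]
175 [385.  308.9] [629.4 -16.9 158. ]
117 [375.7 351.1] [626.6 -45.6 158. ]
```

View pics/b2.png

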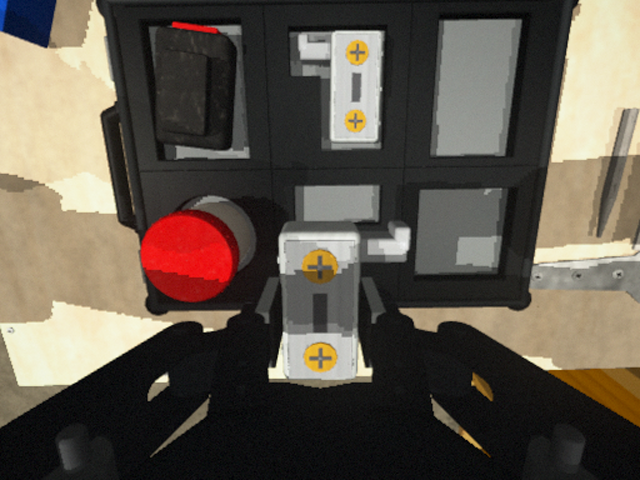

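The left hanger sits in its L recess at (355,85). The right hanger is held with its hook to the right, over its recess, whose floor top edge is at (297–380,185).

```bash
python3 - <<'E'
from h import *
import pickle
c,im=pickle.load(open('pics/b2.pkl','rb'));f=1/1.25
for p in((297,185),(380,185),(295,215),(379,220)):print(onz(c,p[0]*f,p[1]*f,16).round(1))
print('carton recess',[onz(c,x*f,y*f,16)[:2].round(1) for x,y in((424,190),(507,190),(416,274),(504,274))])
print('tape recess',[onz(c,x*f,y*f,16)[:2].round(1) for x,y in((443,20),(520,20),(431,155),(517,155))])
E
```

```text
[541.9  60.7  16. ]
[608.3  58.4  16. ]
[539.   36.4  16. ]
[607.8  29.8  16. ]
carton recess [array([643.6,  53.1]), array([710. ,  50.8]), array([640. , -18.5]), array([715.3, -21.1])]
tape recess [array([651.6, 173. ]), array([706.1, 171. ]), array([647.8,  80.2]), array([714.9,  77.8])]
```

Emit:
{"fn": "carry_out", "kwargs": {
  "deltas": [0,0,0,-0.001,0.0023,0.05,1,0,0,0,0,0,0.045,1,0,0,0,0,0,0.01,1,0,0,0,0,0,0.006,1,0,0,0,0,0,0,1,0,0,0,0,0,0,1]
}}

```text
clock: 14.2
eef_pos: [562.5, 20.5, 30.7]
tool_rot: [3.139, -0.0, 1.536]
force: [0.4, -0.1, -2.4]
width: 32.4
gripper_force: 60.9
```

Emit:
{"fn": "carry_out", "kwargs": {
  "deltas": [0,0,0,0,0,0.001,1,0,0,0,0,0,0,-0.3,0,0,0,0,0,0,-0.3,0,0,0,0,0,0,-0.3,0,0,0,0,0,0,-0.3,0,0,0,0,0,-0.02,-0.3,0,0,0,0,0,-0.05,-0.3,0,0,0,0,0,-0.05,-1,0,0,0,0,0,0,-1,0,0,0,0,0,0,-1]
}}

```text
clock: 15.45
eef_pos: [561.1, 19.9, 147.9]
tool_rot: [-3.141, 0.001, 1.536]
force: [-0.6, -0.2, -0.4]
width: 85.5
gripper_force: 0.0
```

```bash
python3 look.py b3;python3 brass.py b3 44
```

```text
15.45 [561.1  19.9 147.9] [-3.141e+00  1.000e-03  1.536e+00] 85.51894230557525 0.0 [ 0.32  0.68 -0.64  1.84  0.55  0.8  -0.64]
236 [281.9  41.5] [587.3 147.7  44. ]
208 [280.4  94.8] [585.6 105.7  44. ]
169 [256.3 169.6] [562.1  40.1  44. ]
152 [256.8 211.9] [561.1  -2.   44. ]
389 [501.9 297.2] [ 820.8 -107.7   44. ]
98 [400.3 367.8] [ 722. -200.   44.]
```

Right hanger is seated at (561.6,19.0). Next is the large red carton.

Emit:
{"fn": "carry_out", "kwargs": {
  "deltas": [0,0,0,0.0517,0.0029,0,-1,0,0,0,0.0517,0.0029,0,-1,0,0,0,0.0517,0.0029,0,-1,0,0,0,0.0517,0.0029,0,-1,0,0,0,0.0517,0.0029,0,-1,0,0,0,0.0517,0.0029,0,-1,0,0,0,0.0517,0.0029,0,-1,0,0,-7.4,0,0,0,-1,0,0,-7.3,0,0,0,-1,0,0,-7.3,0,0,0,-1,0,0,0,0,0,0,-1,0,0,0,0,0,0,-1]
}}

```text
clock: 17.0
eef_pos: [594.0, 380.9, 147.1]
tool_rot: [-3.14, 0.001, 1.918]
force: [-0.3, 0.0, 0.2]
width: 85.4
gripper_force: 0.0
```

```bash
python3 look.py c1
```

```text
17.0 [594.  380.9 147.1] [-3.140e+00  1.000e-03  1.918e+00] 85.35344331587598 0.0 [-0.26  0.89 -0.69  1.4   0.6   1.07 -0.71]
```

View pics/c1.png

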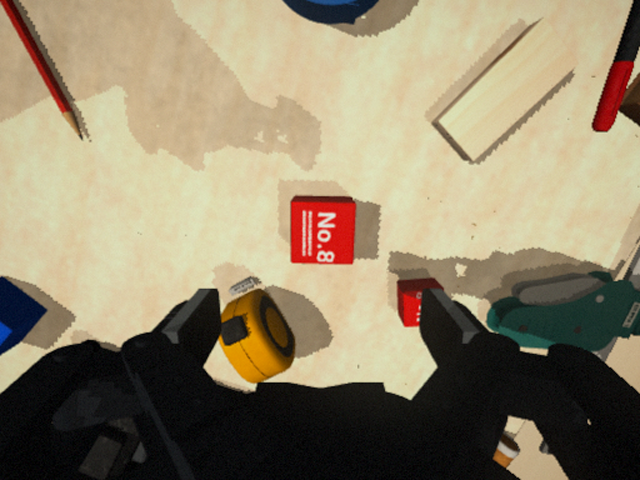

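The carton is square to the tool at (323,231), 64 px wide. The tape at (258,335) and the small red one at (420,305) are clear of the fingers.

```bash
python3 - <<'E'
from h import *
import pickle
c,im=pickle.load(open('pics/c1.pkl','rb'));f=1/1.25
Q=np.array([onz(c,x*f,y*f,38) for x,y in((291,202),(355,202),(354,264),(291,262))]);print(Q.round(1),Q.mean(0))
# tape: lip, button, rear
print('lip',onz(c,243*f,288*f,5),'button',onz(c,234*f,330*f,68))
E
```

```text
[[564.  398.9  38. ]
 [609.9 415.6  38. ]
 [627.4 368.8  38. ]
 [579.4 353.2  38. ]] [595.16018871 384.10861603  38.        ]
lip [546.63408435 302.2616223    5.        ] button [555.64937944 298.44523523  68.        ]
```

Emit:
{"fn": "carry_out", "kwargs": {
  "deltas": [0,0,0,0.0015,0.0014,0.055,-1,0,0,0,0,0,0.055,-1,0,0,0,0,0,0.027,-1,0,0,0,0,0,0,1,0,0,0,0,0,0,1,0,0,0,0,0,0,1,0,0,0,0,0,0,1,0,0,0,0,0,0,1,0,0,0,0,0,0,1,0,0,0,0,0,0,1]
}}

```text
clock: 18.3
eef_pos: [596.3, 384.0, 13.3]
tool_rot: [3.139, -0.001, 1.919]
force: [-0.6, -1.3, 6.6]
width: 48.8
gripper_force: 64.8
```

Emit:
{"fn": "carry_out", "kwargs": {
  "deltas": [0,0,7.3,0,0,-0.045,1,0,0,7.3,0,0,-0.045,1,0,0,7.4,0,0,-0.04,1,0,0,0,-0.052,0.01285,0,1,0,0,0,-0.052,0.01285,0,1,0,0,0,-0.052,0.01285,0,1,0,0,0,-0.052,0.01285,0,1,0,0,0,-0.052,0.01285,0,1,0,0,0,-0.052,0.01285,0,1,0,0,0,-0.052,0.01285,0,1,0,0,0,0,0,0,1,0,0,0,0,0,0,1]
}}

```text
clock: 19.8
eef_pos: [672.1, 16.7, 141.4]
tool_rot: [-3.141, -0.001, 1.536]
force: [-0.3, 1.4, -2.0]
width: 48.9
gripper_force: 64.1
```

```bash
python3 look.py c2
```

```text
19.8 [672.1  16.7 141.4] [-3.141e+00 -1.000e-03  1.536e+00] 48.857116128745645 64.06718373298645 [ 0.28  0.83 -0.63  1.52  0.55  0.97 -0.55]
```

View pics/c2.png

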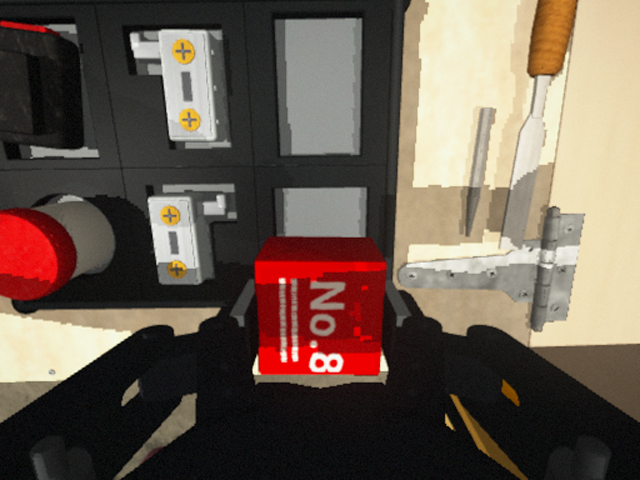

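Both hangers are seated. The carton is over the square recess, whose floor shows at x 274–366, y≈190–235. The tape recess is at x 277–362, y 18–155.

```bash
python3 - <<'E'
from h import *
import pickle
c,im=pickle.load(open('pics/c2.pkl','rb'));f=1/1.25
print((-c['R'].T@c['t']).round())
for k,z,L in(('carton',16,((274,190),(366,190),(273,230),(367,230))),('tape',16,((278,20),(360,20),(277,155),(362,155))),('ctop',141.4-13.3+38,((255,262),(384,262),(259,373),(380,373)))):
    print(k,[onz(c,x*f,y*f,z)[:2].round(1).tolist() for x,y in L])
E
```

```text
[675.  82. 284.]
carton [[636.4, 52.5], [710.4, 49.9], [633.2, 19.5], [711.2, 16.8]]
tape [[647.7, 172.7], [706.0, 170.6], [640.6, 79.7], [707.2, 77.4]]
ctop [[648.9, 42.2], [697.3, 40.5], [646.4, -6.1], [696.3, -7.8]]
```

Emit:
{"fn": "carry_out", "kwargs": {
  "deltas": [0,0,0,-0.001,0.0005,0.05,1,0,0,0,0,0,0.045,1,0,0,0,0,0,0.01,1,0,0,0,0,0,0.006,1,0,0,0,0,0,0,1,0,0,0,0,0,0,1]
}}

```text
clock: 20.6
eef_pos: [674.1, 15.5, 32.1]
tool_rot: [3.139, -0.0, 1.536]
force: [0.7, -0.3, -0.3]
width: 48.7
gripper_force: 63.9
```

Emit:
{"fn": "carry_out", "kwargs": {
  "deltas": [0,0,0,0,0,0.001,1,0,0,0,0,0,0,-0.6,0,0,0,0,0,0,-0.6,0,0,0,0,0,0,-0.6,0,0,0,0,0,0,-0.6,0,0,0,0,0,-0.02,-0.6,0,0,0,0,0,-0.05,-1,0,0,0,0,0,-0.05,-1,0,0,0,0,0,-0.03,-1,0,0,0,0,0,0,-1,0,0,0,0,0,0,-1]
}}

```text
clock: 21.98
eef_pos: [672.5, 15.0, 179.5]
tool_rot: [-3.141, 0.0, 1.536]
force: [0.4, -0.4, -0.7]
width: 85.2
gripper_force: 0.0
```

```bash
python3 look.py c3; python3 - <<'E'
from h import *
import pickle
c,im=pickle.load(open('pics/c3.pkl','rb'))
H,S,V=[x.astype(int) for x in cv2.split(cv2.cvtColor(im,cv2.COLOR_RGB2HSV))]
m=(((H<8)|(H>172))&(S>120)&(V>60)).astype(np.uint8)
for q in cv2.findContours(m,0,1)[0]:
    if cv2.contourArea(q)>300:
        x=cv2.boxPoints(cv2.minAreaRect(q));print(x.round(),[onz(c,*p,54)[:2].round(1).tolist() for p in x])
E
```

```text
21.98 [672.5  15.  179.5] [-3.141  0.     1.536] 85.15457452256774 0.0 [ 0.29  0.79 -0.65  1.49  0.52  1.04 -0.52]
[[ 13. 158.]
 [ 86. 158.]
 [ 86. 221.]
 [ 13. 221.]] [[427.3, 51.8], [501.4, 49.2], [487.8, -18.5], [408.8, -15.8]]
[[232. 156.]
 [281. 156.]
 [281. 208.]
 [232. 208.]] [[649.4, 46.1], [698.9, 44.4], [698.3, -10.9], [646.2, -9.1]]
```

Carton is seated near (673,16). Last is the tape.

Emit:
{"fn": "carry_out", "kwargs": {
  "deltas": [0,0,0,0.052,-0.0218,0,-1,0,0,0,0.052,-0.0218,0,-1,0,0,0,0.052,-0.0218,0,-1,0,0,0,0.052,-0.0218,0,-1,0,0,0,0.052,-0.0218,0,-1,0,0,-10.4,0,0,0,-1,0,0,-10.4,0,0,0,-1,0,0,-10.4,0,0,0,-1,0,0,-10.4,0,0,0,-1,0,0,-10.4,0,0,0,-1,0,0,0,0,0,0,-1,0,0,0,0,0,0,-1]
}}

```text
clock: 23.52
eef_pos: [572.7, 278.6, 178.6]
tool_rot: [-3.14, -0.001, 2.441]
force: [1.6, 0.0, 0.7]
width: 85.7
gripper_force: 0.0
```

```bash
python3 look.py d1
```

```text
23.52 [572.7 278.6 178.6] [-3.140e+00 -1.000e-03  2.441e+00] 85.71220815761619 0.0 [-0.02  0.81 -0.86  1.59  0.68  1.07 -0.2 ]
```

View pics/d1.png

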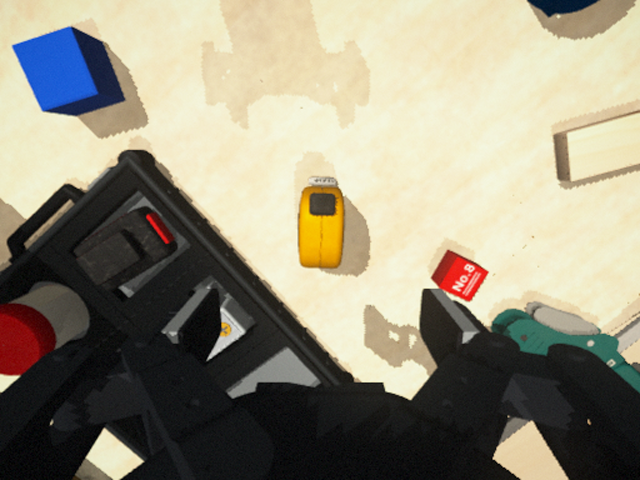

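The tape is near-aligned with the tool: button at (322,204), lip at (322,180), rear at (319,267). The tray rim at left clears the fingers.

```bash
python3 - <<'E'
from h import *
import pickle
c,im=pickle.load(open('pics/d1.pkl','rb'));f=1/1.25
print((-c['R'].T@c['t']).round())
for n,x,y,z in(('lip',322,178,6),('bodyfront',322,186,50),('rear40',319,268,40),('rear60',319,268,60),('L',299,225,50),('R',343,225,50),('button',322,204,70)):print(n,onz(c,x*f,y*f,z).round(1))
E
```

```text
[524. 321. 322.]
lip [543.1 306.2   6. ]
bodyfront [545.3 304.1  50. ]
rear40 [600.3 254.4  40. ]
rear60 [594.8 259.1  60. ]
L [557.7 268.5  50. ]
R [581.4 296.7  50. ]
button [554.1 296.5  70. ]
```

Emit:
{"fn": "carry_out", "kwargs": {
  "deltas": [0,0,0,0.0015,0.0008,0.055,-1,0,0,0,0,0,0.055,-1,0,0,0,0,0,0.045,-1,0,0,0,0,0,0.012,-1,0,0,0,0,0,0,1,0,0,0,0,0,0,1,0,0,0,0,0,0,1,0,0,0,0,0,0,1,0,0,0,0,0,0,1,0,0,0,0,0,0,1,0,0,0,0,0,0,1]
}}

```text
clock: 24.95
eef_pos: [573.6, 281.0, 14.5]
tool_rot: [3.139, 0.002, 2.443]
force: [-0.4, -0.5, 6.7]
width: 35.2
gripper_force: 61.0
```

Emit:
{"fn": "carry_out", "kwargs": {
  "deltas": [0,0,0,0,0,-0.04,1,0,0,10.4,0,0,-0.03,1,0,0,10.4,0,0,-0.03,1,0,0,10.4,0,0,-0.03,1,0,0,10.4,0,0,-0.01,1,0,0,10.4,0,0,0,1,0,0,0,-0.0383,0.0269,0,1,0,0,0,-0.0383,0.0269,0,1,0,0,0,-0.0383,0.0269,0,1,0,0,0,-0.0383,0.0269,0,1,0,0,0,0,0,0,1,0,0,0,0,0,0,1]
}}

```text
clock: 26.45
eef_pos: [673.9, 124.0, 152.3]
tool_rot: [-3.141, -0.001, 1.536]
force: [-0.6, 1.2, -3.0]
width: 35.4
gripper_force: 61.0
```

```bash
python3 look.py d2
```

```text
26.45 [673.9 124.  152.3] [-3.141e+00 -1.000e-03  1.536e+00] 35.35891468947838 60.98139524459839 [ 0.11  0.84 -0.63  1.47  0.54  1.01 -0.68]
```

View pics/d2.png

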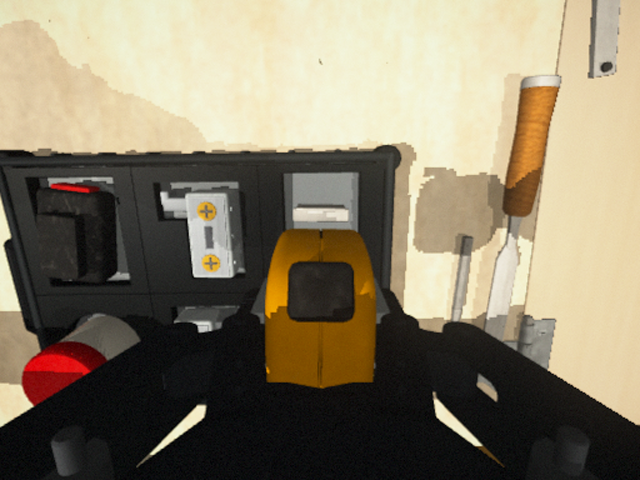

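The tape is held level and straight over the oblong recess (floor x 284–358, top edge y≈173), with the lip edge at (321,206).

```bash
python3 - <<'E'
from h import *
import pickle
c,im=pickle.load(open('pics/d2.pkl','rb'));f=1/1.25
b=152.3-14.5
for n,x,y,z in(('rTL',284,174,16),('rTR',359,174,16),('rL',284,220,16),('rR',357,220,16),('lipL',293,207,b+8),('lipR',348,207,b+8),('bodyL',266,320,b+45),('bodyR',376,320,b+45)):print(n,onz(c,x*f,y*f,z).round(1))
E
```

```text
rTL [645.7 171.5  16. ]
rTR [707.7 169.3  16. ]
rL [643.3 132.7  16. ]
rR [705.8 130.6  16. ]
lipL [663.3 164.7 145.8]
lipR [688.3 163.9 145.8]
bodyL [654.1 128.4 182.8]
bodyR [695.3 127.  182.8]
```

Emit:
{"fn": "carry_out", "kwargs": {
  "deltas": [0,0,0,0,0.0005,0.05,1,0,0,0,0,0,0.05,1,0,0,0,0,0,0.013,1,0,0,0,0,0,0.006,1,0,0,0,0,0,0,1,0,0,0,0,0,0,1]
}}

```text
clock: 27.25
eef_pos: [676.4, 124.1, 35.3]
tool_rot: [3.138, -0.001, 1.536]
force: [0.2, -0.8, -4.7]
width: 35.4
gripper_force: 60.8
```

Emit:
{"fn": "carry_out", "kwargs": {
  "deltas": [0,0,0,0,0,0.003,1,0,0,0,0,0,0,1,0,0,0,0,0,0,1]
}}

```text
clock: 27.62
eef_pos: [675.2, 123.4, 30.5]
tool_rot: [3.141, 0.0, 1.536]
force: [0.0, 0.3, -1.6]
width: 35.2
gripper_force: 61.0
```

Base is at about 16 mm, so I'll release and back off.

Emit:
{"fn": "carry_out", "kwargs": {
  "deltas": [0,0,0,0,0,0,-0.4,0,0,0,0,0,0,-0.4,0,0,0,0,0,0,-0.4,0,0,0,0,0,0,-0.4,0,0,0,0,0,-0.03,-0.5,0,0,0,0,0,-0.05,-1,0,0,0,0,0,-0.05,-1,0,0,0,0,0,-0.06,-1,0,0,0,0,0,-0.06,-1,0,0,0,-0.05,-0.03,-0.04,-1,0,0,0,0,0,0,-1,0,0,0,0,0,0,-1]
}}

```text
clock: 29.12
eef_pos: [646.9, 80.3, 315.5]
tool_rot: [-3.141, -0.0, 1.536]
force: [0.1, 0.7, 0.3]
width: 85.4
gripper_force: 0.0
```

```bash
python3 look.py e1; python3 - <<'E'
from h import *
import pickle
c,im=pickle.load(open('pics/e1.pkl','rb'));s=ctrl.get_image('side')
cv2.imwrite('pics/e2.png',np.vstack([cv2.resize(im[:,:,::-1],(400,300)),cv2.resize(s[140:230,170:340,::-1],(400,212))[:,:]]).copy())
cv2.imwrite('pics/e2.png',cv2.resize(np.vstack([cv2.resize(im[:,:,::-1],(512,384)),cv2.resize(s[140:230,175:335,::-1],(512,288))]),(457,600),interpolation=cv2.INTER_AREA))
E
```

```text
29.12 [646.9  80.3 315.5] [-3.141 -0.     1.536] 85.44005384071043 0.0 [ 0.22  0.64 -0.71  1.38  0.42  1.27 -0.55]
```

View pics/e2.png

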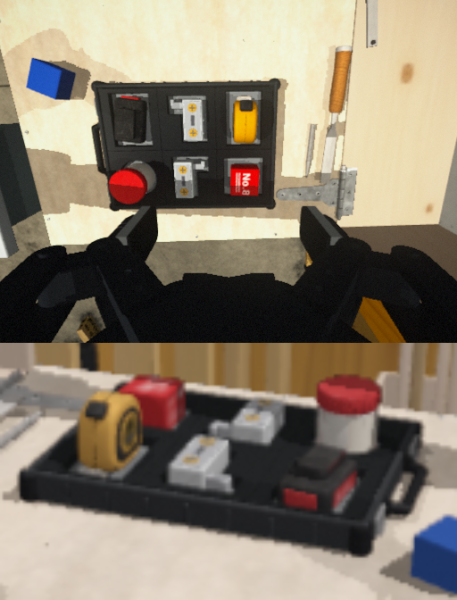

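All four items sit level in their recesses: tape (243,120), carton (243,178), left hanger (190,118) and right hanger (185,178). The tub and battery haven't moved and the arm is clear, so I'm handing in.

```bash
python3 -c "
from cell import ctrl
print(ctrl.finish_job())"
```

```text
the job is handed in; nothing more can be done
None
```

I packed the tape measure, the larger red carton and both hangers into their own recesses, left the tub and battery in place, and handed the job in at about 29 s; no verdict came back, and the carton and tape measured narrower than stated (about 49 mm against 61, and 35 mm against 48).

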